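# Unlock the spray chest by its dial

### The arm

A 6-joint arm with a two-finger parallel gripper is mounted at the origin on the work surface. World frame = base frame: x ahead of the robot, y to its left, z up, the work surface at z = 0. Lengths are in m, angles in rad, forces in N, time in s.
With the tool pointing down it reaches from about 0.25 to 0.725 m from the base axis. Payload 4 kg.
Tool frame: the origin (TCP) lies where the fingers leave the gripper's body, on its centre line; the fingertips stand 73 mm ahead of it and the grasp point (between the pads) lies 54 mm ahead of it (bot.tip_reach is the z of the fingertips in the tool frame, in m); z points along the fingers, x is the direction in which the jaws open and shut, and the axes are right-handed (so a half turn about z gives the same grasp; the last joint's range is limited). The gripper opens to 85 mm and grips with 20 to 120 N. Pads are 22 mm wide; open, the fingers measure 114 mm over their backs; the gripper's body (76 mm by 85 mm) begins 54 mm behind the grasp point. The pads swing forward as they close: fully open they stand 13 mm farther back than shut.
Start: joints at [1.349, 0.241, 0.005, 1.335, 0, 1.571], TCP at [0.11, 0.488, 0.304] pointing down, gripper open.
Joint ranges: [-2.72, 2.72], [-1.05, 1.87], [-1.09, 1.28], [-1.99, 2.15], [-1.42, 1.44], [-3.14, 3.14]. Speed limits (rad/s): [2.79, 2.79, 3.14, 3.14, 3.14, 3.14].

### API

Orientations are given as a unit quaternion [x, y, z, w].
In Python, from workcell import bot, vision, job_done gives the robot as it stands.
- The arm moves only by the tool drive_tool, never from a script. Its argument "steps" is one flat list of numbers, 7 for each row, row after row: the shift along the tool's x, y, z in m, then the turn, a rotation vector about the tool's x, y, z in degrees, then the closure, from -1 (fully open) to 1 (shut). A call has 1 to 8 rows; each row shifts and turns the commanded pose from where the row before left it, along the tool's axes as they then stand; what a row does not reach is not made up. A row lasts 1/12 s, in which the tool goes at most 41.7 mm and 7.16 degrees, less where a joint would pass 70% of its speed; a pose out of reach is approached as far as the arm can. A call is refused whole if a number of a shift passes 0.0417 or a number of a turn 7.16, either way. A call with a gripper value outside its range is refused whole. The fingers move at their own pace and stop on an object; the grip force is fixed at half the most. Time passes only in rows, so rows that do not move let the fingers close. It gives the time, the measured TCP pose, the force and the opening at its end, in the units of the state.
- bot.get_obs(): the state, without advancing time (a new reading comes with each control period).
- vision.camera(name): name is "side" or "top"; returns (picture, depth): 400x640x3 uint8, red, green, blue; 400x640 float32, m along the optical axis (not along the pixel's ray), 0 where there is no reading.
- vision.camera_model(name): a dict with "mtx" (3x3 intrinsics, pixels), "rvec" (rotation vector, rad) and "tvec" (3), from world to camera coordinates, as OpenCV has them. Camera axes: x right, y down, z forward; pixel columns grow to the right and rows downward; lengths in m; the calibration is good to about 2 mm. A picture is of the moment at which its call begins. camera_model takes no time and is no camera call.
- job_done(): hands the job in, once; it reports no verdict.
The state is a dict: "clock": time; "joint_pos": joint angles; "joint_vel": joint speeds; "tau": joint torques, N m; "eef_pos": TCP position; "tool_rot": TCP orientation; "ft_force": force on the tool from outside, world axes, zero at the start; "ft_torque": the same for the moment, N m; "grip_width": finger opening in m.
Only numpy, scipy, OpenCV 4.12 (cv2) and the standard library are available. Lean on these libraries where they do the work, as an engineer would, in place of code of your own. Each camera call takes 0.05 s, during which the arm holds its last target.

### The job

Unlock the spray chest on the potting bench: turn its dial right (clockwise) to one o'clock, then turn it back left, slowly, until you feel it catch, which happens somewhere between twelve and ten o'clock; do not force the dial once it has caught. Then slide the bolt on the lid all the way back out of its keeper and let go. Force neither dial nor bolt, and leave the things round about as they stand.

Things in the scene. Friction and masses are not known exactly. Their poses are not given: they have to be found in the camera images.
- chest: Green steel chest, fixed, 310 x 410 mm on plan, flat lid top 130 mm above the bench. Origin: centre of its underside; x points to its back (away from the robot at yaw 0), y to its left, z up. On the lid: the dial plate, centre at (-10, 85) mm, and a slide bolt along x on the line y = -100 mm.
- dial_plate (a point): Centre of the fixed dark square dial plate (150 x 150 mm), on its top face, 136 mm above the bench, axes as the chest's. Twelve white marks 59 mm from the centre like the hours of a clock seen from above: twelve (the double mark) towards +x, three towards -y, six towards -x.
- dial_grip (a point): Point on the dial's upright axis at grip height, 34 mm above the plate. The dial: aluminium disc, radius 43 mm, top 11 mm above the plate; across it an upright grip bar 60 mm long, 14 mm thick, reaching 46 mm above the plate. Turns with the dial; x points along the bar to its pointed end (the pointer), z up.
- dial_pointer (a point): Top of the dial's pointer (the bar's pointed end, with a white line from the axis), 36 mm from the axis, 46 mm above the plate.
- dial (a joint): Dial angle in rad, growing clockwise seen from above: 0 with the pointer at twelve, 0.524 at one, -0.524 at eleven, -1.047 at ten. Range -2.3 to 1.3. Starts between -1.0 and -0.2. Turning it takes about 0.2 to 0.25 Nm.
- lock_case: Hidden inner works under the lid, fixed; origin on the dial axis at the lid's top. A two-number lock: turning right to one (within 0.2 rad) sets an inner wheel, which stays when the dial goes back left. Turned too far right, the wheel is carried past: then go left to -2.3 and right to one again.
- catch_spot (a point): Where the hidden spring catch sits (fixed). Wheel set, turning left: the catch drops in at a dial angle shifted by wear, unseen, between 0 and -1.05. Then the dial is stopped: resistance climbs about 8 Nm per rad. 0.15 to 0.25 Nm above the turning friction is ample; about 0.5 Nm above it strains the lock. The catch stays in when the dial is let go.
- bolt_grip (a point): Grip point of the bolt: an upright steel tab 14 mm thick (along y), 36 mm long (along x), its top 52 mm above the lid (182 mm above the bench); this point is in its middle, 15 mm under its top, 37 mm above the lid; the 13 mm high bolt bar, 20 mm wide, runs below it. x points to the chest's back.
- bolt (a joint): Bolt travel in m: 0 thrown (nose in the keeper at the chest's front), 0.040 fully back, towards the chest's +x. Slides with about 3 N (more if fast). While the catch is not in, the hidden catch blocks it after about 1 mm; more than 12 N against it strains the lock.
- jar: Small jar with white cap, 44 mm across, 55 mm high, standing on the lid behind and between dial and bolt. Origin: centre of its underside. Bystander.
- pot_clay: Terracotta pot, 90 mm across, 85 mm high, beside the chest. Origin: centre of its underside. Bystander.
- pot_black: Black plastic pot, 80 mm across, 75 mm high, beside the chest. Origin: centre of its underside. Bystander.
- trowel: Hand trowel lying on the bench, 260 mm long. Bystander.
- saucer: Terracotta saucer, 120 mm across, 20 mm high, on the bench. Origin: centre of its underside. Bystander.

How it is judged:
By the outcome, as a careful person would: the job done as asked, in the order asked, and still so for the second after the job is handed in, with the robot touching nothing.
It also fails if it takes over 70 s, if anything falls off the work surface, if the arm or the gripper's body presses on something with over 40 N, if the wrist force passes 120 N, or if a joint passes its speed limit or range.

## Working session

There is one attempt and no reset: what is moved stays moved. The work goes in short steps, Python scripts to look and compute and a tool call to move; the robot and the scene stay as the last step left them, time stands still between calls to the robot, and variables do not carry over. Pictures are saved under pics/ and viewed, and the job is handed in when it is done.

Besides the shell and the picture viewer there is one more tool, called in YAML: its name, and indented under it one key for each argument. drive_tool: Moves the arm, as the interface text tells. Its arguments: {"type":"object","properties":{"steps":{"type":"array"}},"required":["steps"]}

```bash
ls; mkdir -p pics; python3 - <<'E'
from workcell import bot, vision
import cv2,numpy as np
for n in("top","side"):
    p,d=vision.camera(n); cv2.imwrite(f"pics/{n}0.png",p[:,:,::-1]); np.save(f"pics/{n}0.npy",d)
    m=vision.camera_model(n); print(n,m)
o=bot.get_obs(); print(o)
E
```

```text
pics
top {'mtx': array([[412.30783394,   0.        , 319.88624272],
       [  0.        , 412.30783394, 197.12901635],
       [  0.        ,   0.        ,   1.        ]]), 'rvec': array([ 2.22143404, -2.15835261,  0.09221109]), 'tvec': array([0.01970688, 0.48978065, 1.32793943])}
side {'mtx': array([[480.83871616,   0.        , 315.3736674 ],
       [  0.        , 480.83871616, 194.49796209],
       [  0.        ,   0.        ,   1.        ]]), 'rvec': array([ 2.38648677, -0.49882555,  0.20128295]), 'tvec': array([-0.42702911,  0.27586601,  1.2138893 ])}
{'clock': 0.1, 'joint_pos': array([1.34903906e+00, 2.41352344e-01, 3.86199784e-03, 1.33522778e+00,
       3.58291314e-06, 1.57081864e+00]), 'joint_vel': array([-0.00152288, -0.00353871,  0.00320444, -0.00011061, -0.00098374,
       -0.00059668]), 'tau': array([ 3.86898037e-04, -3.73138297e+01,  2.53009504e+01,  1.08364387e-02,
        6.70256213e-05,  2.10845272e-06]), 'eef_pos': array([0.10987537, 0.48733096, 0.30309568]), 'tool_rot': array([ 7.81013712e-01,  6.24513138e-01, -7.51583174e-04,  5.98713623e-04]), 'ft_force': array([0.90703369, 0.35437683, 0.81977586]), 'ft_torque': array([-0.03140459, -0.01309661, -0.0790123 ]), 'grip_width': 0.08520746726471445}
```

View pics/top0.png

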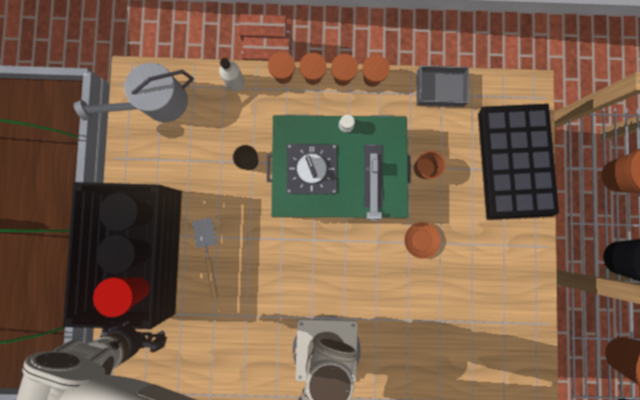

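View pics/side0.png

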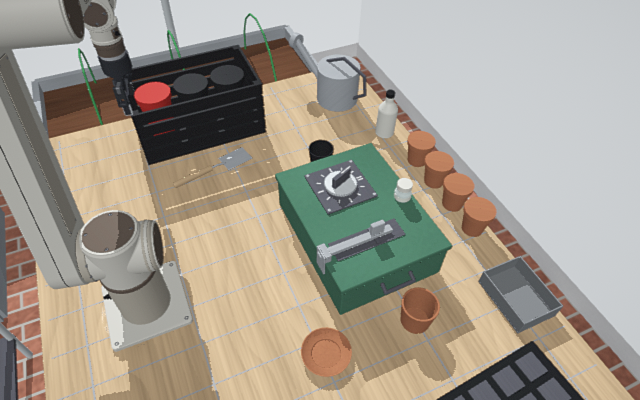

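```bash
python3 - <<'E'
import cv2
p=cv2.imread("pics/top0.png")
cv2.imwrite("pics/crop0.png",cv2.resize(p[90:290,190:430],None,fx=3.2,fy=3,interpolation=cv2.INTER_CUBIC)[:, :])
E
```

```text
(no output)
```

Top view: chest spans roughly (272,116)–(408,217). The dial is at about (312,169), the bolt along column 374 and the jar at (347,124). Next I'll enlarge it.

```bash
python3 - <<'E'
import cv2
p=cv2.imread("pics/top0.png")
a=cv2.resize(p[135:205,275:350],None,fx=8,fy=8,interpolation=cv2.INTER_CUBIC)
cv2.imwrite("pics/dial0.png",a)
b=cv2.resize(p[105:225,260:420],None,fx=5,fy=5,interpolation=cv2.INTER_CUBIC)
cv2.imwrite("pics/chest0.png",b)
s=cv2.imread("pics/side0.png")
cv2.imwrite("pics/sdial0.png",cv2.resize(s[140:280,270:460],None,fx=4.2,fy=4.2,interpolation=cv2.INTER_CUBIC))
E
```

```text
(no output)
```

View pics/dial0.png

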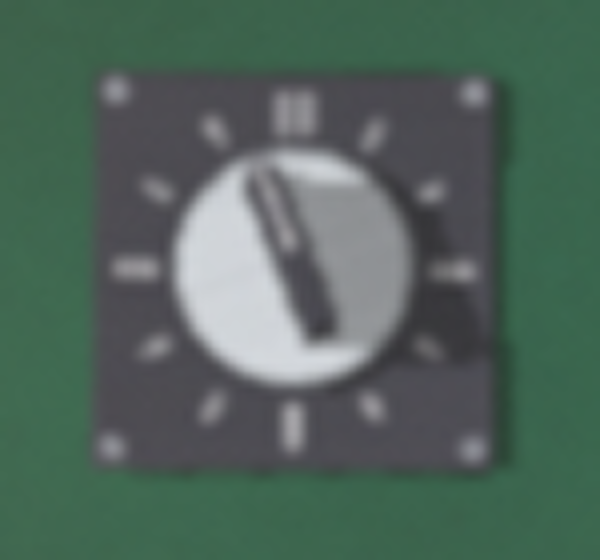

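View pics/chest0.png

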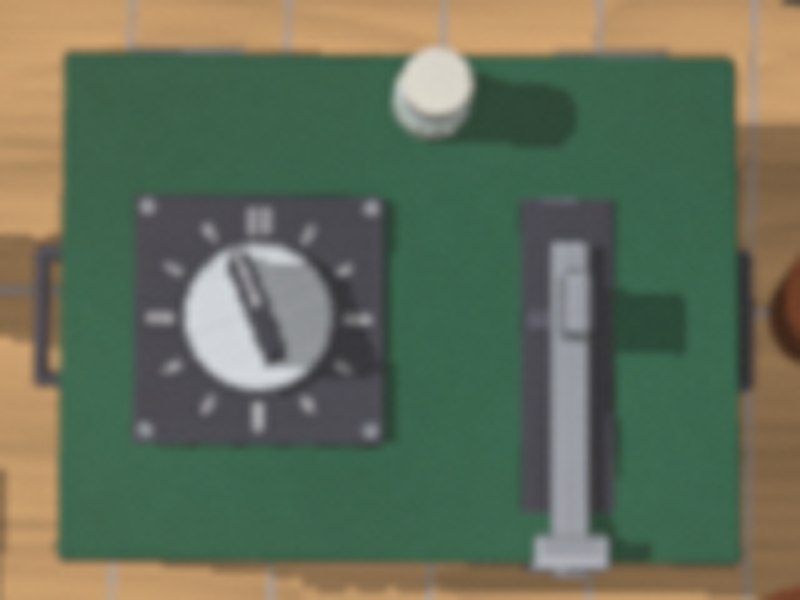

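View pics/sdial0.png

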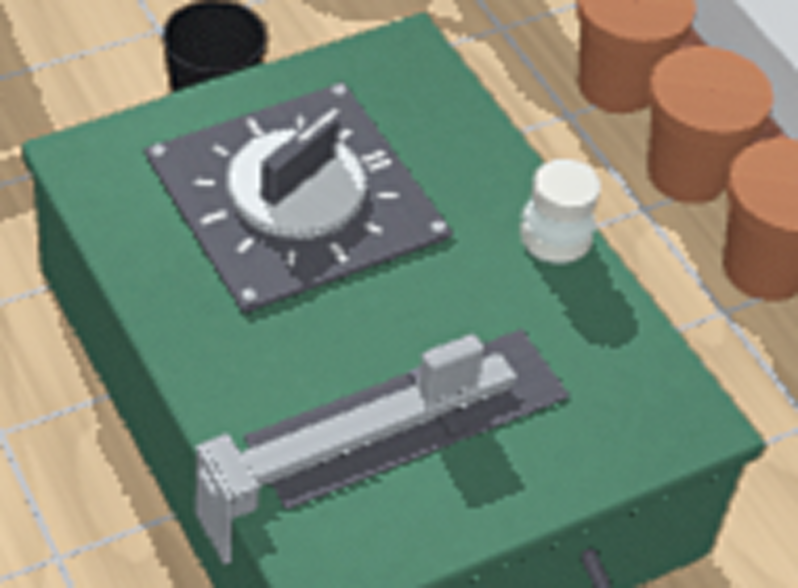

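```bash
cat > h.py <<'E'
import numpy as np,cv2
from workcell import bot,vision
def px(cam,u,v,z):
    m=vision.camera_model(cam);R=cv2.Rodrigues(np.array(m['rvec']))[0];t=np.array(m['tvec'])
    r=R.T@np.linalg.inv(m['mtx'])@np.array([u,v,1]);c=-R.T@t
    return c+r*(z-c[2])/r[2]
def proj(cam,P):
    m=vision.camera_model(cam);return cv2.projectPoints(np.array(P,float).reshape(-1,3),m['rvec'],m['tvec'],m['mtx'],None)[0][:,0]
def crop(u,v,f,ox,oy): return (u+.5)/f-.5+ox,(v+.5)/f-.5+oy
E
python3 - <<'E'
from h import *
np.set_printoptions(precision=4,suppress=True)
D=lambda u,v,z:px('top',*crop(u,v,8,275,135),z)
C=lambda u,v,z:px('top',*crop(u,v,5,260,105),z)
S=lambda u,v,z:px('side',*crop(u,v,4.2,270,140),z)
sc=np.array([D(*p,.136) for p in [(116,90),(474,94),(472,449),(111,447)]]);print(sc,sc.mean(0))
pc=np.array([D(*p,.136) for p in [(97,72),(498,76),(494,470),(94,466)]]);print(pc,pc.mean(0))
ms=np.array([D(*p,.136) for p in [(136,267),(453,271),(295,115),(293,428)]]);print('marks 9,3,12,6',ms, ms.mean(0))
print('bar',D(262,168,.182),D(320,340,.182),D(292,248,.182))
print('tab',C(577,303,.182))
ch=np.array([C(*p,.130) for p in [(66,53),(734,58),(740,565),(58,558)]]);print(ch,ch.mean(0))
print('side screws',np.array([S(*p,.136) for p in [(157,151),(339,90),(439,227),(249,295)]]).mean(0))
print('side tab top',np.array([S(*p,.182) for p in [(420,352),(470,336),(484,348),(433,367)]]),)
print('jar',C(440,82,.185))
E
```

```text
[[ 0.632   0.1319  0.136 ]
 [ 0.6346 -0.0024  0.136 ]
 [ 0.5008 -0.0051  0.136 ]
 [ 0.4976  0.1292  0.136 ]] [0.5662 0.0634 0.136 ]
[[ 0.6386  0.1392  0.136 ]
 [ 0.6417 -0.0112  0.136 ]
 [ 0.4932 -0.0135  0.136 ]
 [ 0.4903  0.1353  0.136 ]] [0.566  0.0624 0.136 ]
marks 9,3,12,6 [[0.5653 0.1222 0.136 ]
 [0.5674 0.0037 0.136 ]
 [0.6245 0.0645 0.136 ]
 [0.5067 0.0617 0.136 ]] [0.566 0.063 0.136]
bar [0.5961 0.0752 0.182 ] [0.5344 0.0525 0.182 ] [0.5674 0.0635 0.182 ]
tab [ 0.574  -0.1207  0.182 ]
[[ 0.7254  0.1846  0.13  ]
 [ 0.7352 -0.221   0.13  ]
 [ 0.4272 -0.2287  0.13  ]
 [ 0.4197  0.1782  0.13  ]] [ 0.5769 -0.0217  0.13  ]
side screws [0.567  0.0644 0.136 ]
side tab top [[ 0.5571 -0.1146  0.182 ]
 [ 0.5892 -0.1158  0.182 ]
 [ 0.5923 -0.1267  0.182 ]
 [ 0.5588 -0.1271  0.182 ]]
jar [ 0.7003 -0.0384  0.185 ]
```

drive_tool:
  steps: [-0.0196, 0.0336, 0, 0, 0, 0, -1, -0.0196, 0.0336, 0, 0, 0, 0, -1, -0.0196, 0.0336, 0, 0, 0, 0, -1, -0.0196, 0.0336, 0, 0, 0, 0, -1, -0.0196, 0.0336, 0, 0, 0, 0, -1, -0.0196, 0.0336, 0, 0, 0, 0, -1, -0.0196, 0.0336, 0, 0, 0, 0, -1, -0.0196, 0.0336, 0, 0, 0, 0, -1]

```text
clock: 0.77
eef_pos: [0.3385, 0.274, 0.3037]
tool_rot: [0.781, 0.625, -0.0, -0.0]
ft_force: [-0.2, 0.7, -0.2]
grip_width: 0.0855
```

drive_tool:
  steps: [-0.0196, 0.0336, 0, 0, 0, 0, -1, -0.0196, 0.0336, 0, 0, 0, 0, -1, -0.0196, 0.0336, 0, 0, 0, 0, -1, -0.0196, 0.0336, 0, 0, 0, 0, -1, -0.0196, 0.0336, 0, 0, 0, 0, -1, -0.0196, 0.0336, 0, 0, 0, 0, -1, -0.0196, 0.0336, 0, 0, 0, 0, -1, -0.0196, 0.0336, 0, 0, 0, 0, -1]

```text
clock: 1.43
eef_pos: [0.5664, 0.0619, 0.3034]
tool_rot: [0.781, 0.624, -0.0, -0.0]
ft_force: [1.3, 0.4, 0.3]
grip_width: 0.0853
```

drive_tool:
  steps: [0, 0, 0, 0, 0, -6.5, -1, 0, 0, 0, 0, 0, -6.5, -1, 0, 0, 0, 0, 0, -6.5, -1, 0, 0, 0, 0, 0, -6.5, -1, 0, 0, 0, 0, 0, -6.7, -1, 0, 0, 0, 0, 0, 0, -1, 0, 0, 0, 0, 0, 0, -1]

```text
clock: 2.02
eef_pos: [0.5653, 0.0635, 0.3034]
tool_rot: [0.575, 0.818, -0.0, -0.0]
ft_force: [0.9, -0.9, -0.6]
grip_width: 0.0855
```

```bash
cat >> h.py <<'E'
from scipy.spatial.transform import Rotation as Ro
def st():
    o=bot.get_obs();R=Ro.from_quat(o['tool_rot']).as_matrix()
    print('t',round(o['clock'],2),'p',o['eef_pos'].round(4),'yaw',round(np.arctan2(R[1,0],R[0,0]),4),'z',R[:,2].round(3),'F',o['ft_force'].round(2),'T',o['ft_torque'].round(3),'w',round(o['grip_width'],4),'q',o['joint_pos'].round(3)); return o,R
def to(x,y,z,yaw=None):
    o,R=st();d=R.T@(np.array([x,y,z])-o['eef_pos']);print('shift',d.round(4))
    if yaw is not None:
        cur=np.arctan2(R[1,0],R[0,0]);
        T=np.array([[np.cos(yaw),np.sin(yaw),0],[np.sin(yaw),-np.cos(yaw),0],[0,0,-1]])
        print('rotvec deg',np.degrees(Ro.from_matrix(R.T@T.copy()).as_rotvec()).round(2))
E
python3 -c "
from h import *
to(.566,.0632,.226,1.924)"
```

```text
t 2.02 p [0.5653 0.0635 0.3034] yaw 1.9167 z [-0.001 -0.    -1.   ] F [ 0.91 -0.86 -0.57] T [-0.025 -0.033  0.001] w 0.0855 q [ 0.112  0.38   0.197  1.389 -0.    -0.234]
shift [-0.0006  0.0007  0.0774]
rotvec deg [-0.06 -0.01 -0.42]
```

drive_tool:
  steps: [-0.0006, 0.0007, 0.015, 0, 0, -0.4, -1, 0, 0, 0.015, 0, 0, 0, -1, 0, 0, 0.015, 0, 0, 0, -1, 0, 0, 0.015, 0, 0, 0, -1, 0, 0, 0.012, 0, 0, 0, -1, 0, 0, 0.005, 0, 0, 0, -1, 0, 0, 0, 0, 0, 0, -1, 0, 0, 0, 0, 0, 0, -1]

```text
clock: 2.68
eef_pos: [0.5663, 0.0633, 0.2271]
tool_rot: [0.571, 0.821, -0.0, -0.0]
ft_force: [0.9, -0.7, 0.6]
grip_width: 0.0853
```

```bash
python3 -c "
from h import *
p,d=vision.camera('side');cv2.imwrite('pics/s1.png',cv2.resize(p[100:280,240:440,::-1],None,fx=3,fy=3,interpolation=cv2.INTER_CUBIC))
to(.566,.0632,.226,1.924)"
```

```text
t 2.73 p [0.5667 0.0633 0.2276] yaw 1.9259 z [ 0.001  0.    -1.   ] F [ 0.17  0.01 -0.18] T [ 0.079  0.031 -0.034] w 0.0855 q [ 0.111  0.42   0.057  1.207 -0.    -0.244]
shift [ 0.0001 -0.0007  0.0016]
rotvec deg [0.06 0.02 0.11]
```

View pics/s1.png

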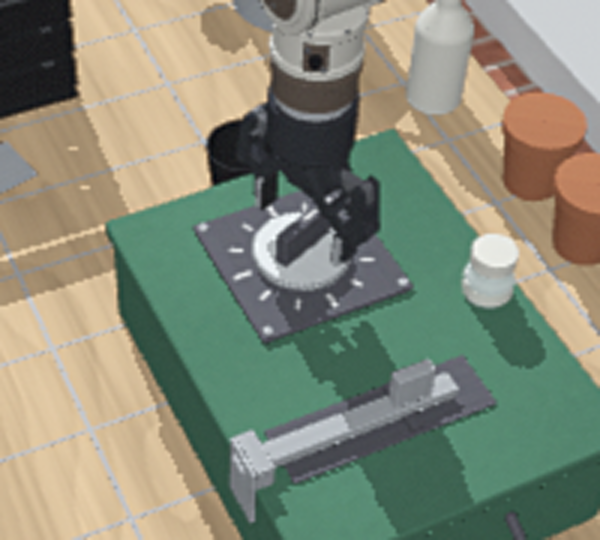

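The fingers straddle the grip bar, with the bar's end visible at about (285,245) between the pads at (265,190) and (350,245). I'll close on it now.

drive_tool:
  steps: [0, 0, 0.001, 0, 0, 0, 1, 0, 0, 0, 0, 0, 0, 1, 0, 0, 0, 0, 0, 0, 1, 0, 0, 0, 0, 0, 0, 1, 0, 0, 0, 0, 0, 0, 1, 0, 0, 0, 0, 0, 0, 1, 0, 0, 0, 0, 0, 0, 1, 0, 0, 0, 0, 0, 0, 1]

```text
clock: 3.4
eef_pos: [0.5664, 0.0637, 0.2263]
tool_rot: [0.571, 0.821, 0.001, -0.0]
ft_force: [-0.7, 3.1, 1.9]
grip_width: 0.0131
```

```bash
python3 -c "
from h import *
st()"
```

```text
t 3.4 p [0.5664 0.0637 0.2263] yaw 1.9272 z [ 0.     0.001 -1.   ] F [-0.72  3.05  1.93] T [0.439 0.065 0.056] w 0.0131 q [ 1.120e-01  4.200e-01  5.500e-02  1.205e+00  1.000e-03 -2.450e-01]
```

drive_tool:
  steps: [0, 0, 0, 0, 0, 3.5, 1, 0, 0, 0, 0, 0, 3.5, 1, 0, 0, 0, 0, 0, 3.5, 1, 0, 0, 0, 0, 0, 3.5, 1, 0, 0, 0, 0, 0, 3.5, 1, 0, 0, 0, 0, 0, 3.5, 1, 0, 0, 0, 0, 0, 3.5, 1]

```text
clock: 3.98
eef_pos: [0.5664, 0.0637, 0.2262]
tool_rot: [0.733, 0.681, 0.0, -0.0]
ft_force: [-0.6, 2.5, 2.1]
grip_width: 0.0135
```

```bash
python3 -c "
from h import *
o,R=st();print(o['tau'])"
```

```text
t 3.98 p [0.5664 0.0637 0.2262] yaw 1.4973 z [ 0.     0.001 -1.   ] F [-0.6   2.45  2.05] T [0.416 0.099 0.379] w 0.0135 q [1.120e-01 4.200e-01 5.500e-02 1.205e+00 1.000e-03 1.850e-01]
[ -1.3670703  -43.55206132  23.77375066  -0.1599791   -0.54041399
  -0.24883619]
```

drive_tool:
  steps: [0, 0, 0, 0, 0, 3.5, 1, 0, 0, 0, 0, 0, 3.5, 1, 0, 0, 0, 0, 0, 3.5, 1, 0, 0, 0, 0, 0, 3.5, 1, 0, 0, 0, 0, 0, 3.5, 1, 0, 0, 0, 0, 0, 3.5, 1, 0, 0, 0, 0, 0, 3.5, 1, 0, 0, 0, 0, 0, 0, 1]

```text
clock: 4.65
eef_pos: [0.5663, 0.0636, 0.2263]
tool_rot: [0.86, 0.51, 0.0, -0.0]
ft_force: [-1.0, 1.8, 3.1]
grip_width: 0.0128
```

```bash
python3 -c "
from h import *
o,R=st();print(o['tau'])
p,d=vision.camera('top');cv2.imwrite('pics/t2.png',cv2.resize(p[135:205,275:350,::-1],None,fx=8,fy=8,interpolation=cv2.INTER_CUBIC))
p,d=vision.camera('side');cv2.imwrite('pics/s2.png',cv2.resize(p[100:280,240:440,::-1],None,fx=3,fy=3,interpolation=cv2.INTER_CUBIC))
o,R=st();print(o['tau'])
"
```

```text
t 4.65 p [0.5663 0.0636 0.2263] yaw 1.0709 z [ 0.     0.001 -1.   ] F [-0.96  1.82  3.08] T [ 0.474  0.104 -0.132] w 0.0128 q [1.120e-01 4.200e-01 5.500e-02 1.205e+00 1.000e-03 6.110e-01]
[ -1.22466523 -43.32846165  23.68328691  -0.1942725   -0.64433578
   0.30775007]
t 4.75 p [0.5664 0.0636 0.2262] yaw 1.0728 z [ 0.     0.001 -1.   ] F [-0.41  3.62  4.13] T [ 0.511  0.146 -0.134] w 0.0133 q [1.120e-01 4.200e-01 5.500e-02 1.205e+00 1.000e-03 6.100e-01]
[ -1.50650058 -43.05319905  23.54290187  -0.23242916  -0.78600174
  -0.08122673]
```

View pics/s2.png

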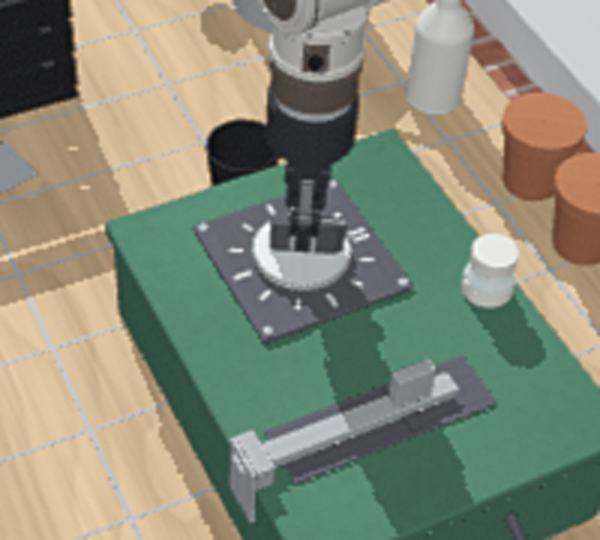

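View pics/t2.png

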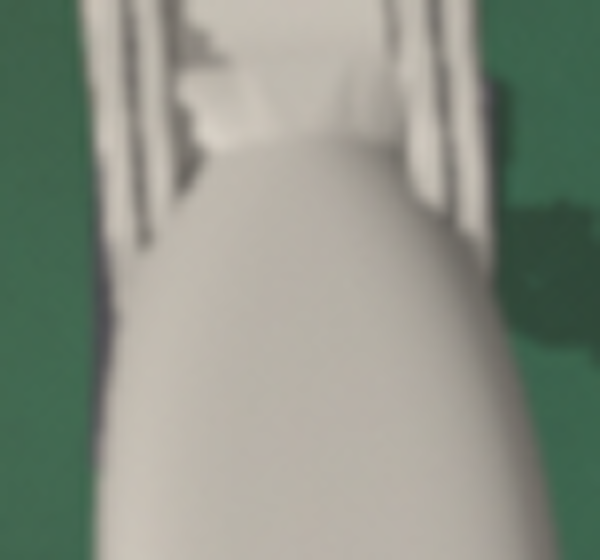

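drive_tool:
  steps: [0, 0, 0, 0, 0, -1, 1, 0, 0, 0, 0, 0, -3, 1, 0, 0, 0, 0, 0, -3, 1, 0, 0, 0, 0, 0, -3, 1, 0, 0, 0, 0, 0, -3, 1, 0, 0, 0, 0, 0, -3, 1, 0, 0, 0, 0, 0, -3, 1, 0, 0, 0, 0, 0, -2, 1]

```text
clock: 5.42
eef_pos: [0.5664, 0.0636, 0.2263]
tool_rot: [0.751, 0.66, 0.001, -0.0]
ft_force: [-0.2, 4.0, 3.3]
grip_width: 0.013
```

drive_tool:
  steps: [0, 0, 0, 0, 0, -0.5, 1, 0, 0, 0, 0, 0, -0.5, 1, 0, 0, 0, 0, 0, -0.5, 1, 0, 0, 0, 0, 0, -0.5, 1]

```text
clock: 5.75
eef_pos: [0.5664, 0.0636, 0.2263]
tool_rot: [0.741, 0.672, 0.001, -0.0]
ft_force: [-0.9, 5.0, 4.2]
grip_width: 0.0129
```

```bash
cat >s.py <<'E'
from h import *
o=bot.get_obs();R=Ro.from_quat(o['tool_rot']).as_matrix();y=np.arctan2(R[1,0],R[0,0])
print('t',round(o['clock'],2),'dial',round(.021+np.pi/2-y,4),'Tz',o['ft_torque'].round(3),'tau6',o['tau'][5].round(3),'p',o['eef_pos'].round(4),'F',o['ft_force'].round(1),'yaw deg',round(np.degrees(y),2))
E
python3 s.py
```

```text
t 5.75 dial 0.118 Tz [ 0.929  0.24  -0.258] tau6 -0.168 p [0.5664 0.0636 0.2263] F [-0.9  5.   4.2] yaw deg 84.44
```

drive_tool:
  steps: [0, 0, 0, 0, 0, -0.5, 1, 0, 0, 0, 0, 0, -0.5, 1, 0, 0, 0, 0, 0, -0.5, 1, 0, 0, 0, 0, 0, -0.5, 1]

```text
clock: 6.08
eef_pos: [0.5664, 0.0636, 0.2262]
tool_rot: [0.729, 0.685, 0.0, -0.0]
ft_force: [-2.1, 4.9, 5.7]
grip_width: 0.0133
```

```bash
python3 s.py
```

```text
t 6.08 dial 0.083 Tz [ 0.977  0.253 -0.21 ] tau6 -0.168 p [0.5664 0.0636 0.2262] F [-2.1  4.9  5.7] yaw deg 86.45
```

drive_tool:
  steps: [0, 0, 0, 0, 0, -0.5, 1, 0, 0, 0, 0, 0, -0.5, 1, 0, 0, 0, 0, 0, -0.5, 1, 0, 0, 0, 0, 0, -0.5, 1]

```text
clock: 6.42
eef_pos: [0.5664, 0.0636, 0.2262]
tool_rot: [0.717, 0.697, 0.0, -0.0]
ft_force: [-1.3, 4.3, 5.0]
grip_width: 0.0128
```

```bash
python3 s.py
```

```text
t 6.42 dial 0.0481 Tz [ 1.046  0.267 -0.287] tau6 -0.162 p [0.5664 0.0636 0.2262] F [-1.3  4.3  5. ] yaw deg 88.45
```

drive_tool:
  steps: [0, 0, 0, 0, 0, -0.4, 1, 0, 0, 0, 0, 0, -0.4, 1, 0, 0, 0, 0, 0, -0.4, 1, 0, 0, 0, 0, 0, -0.4, 1]

```text
clock: 6.75
eef_pos: [0.5664, 0.0636, 0.2262]
tool_rot: [0.707, 0.707, 0.001, -0.0]
ft_force: [-0.6, 5.1, 5.9]
grip_width: 0.0131
```

```bash
python3 s.py
```

```text
t 6.75 dial 0.0202 Tz [ 0.988  0.272 -0.247] tau6 -0.172 p [0.5664 0.0636 0.2262] F [-0.6  5.1  5.9] yaw deg 90.05
```

drive_tool:
  steps: [0, 0, 0, 0, 0, -0.4, 1, 0, 0, 0, 0, 0, -0.4, 1, 0, 0, 0, 0, 0, -0.4, 1, 0, 0, 0, 0, 0, -0.4, 1]

```text
clock: 7.08
eef_pos: [0.5664, 0.0636, 0.2263]
tool_rot: [0.697, 0.717, 0.001, -0.0]
ft_force: [-1.7, 5.4, 5.8]
grip_width: 0.0131
```

```bash
python3 s.py
```

```text
t 7.08 dial -0.0076 Tz [ 0.978  0.273 -0.262] tau6 -0.19 p [0.5664 0.0636 0.2263] F [-1.7  5.4  5.8] yaw deg 91.64
```

drive_tool:
  steps: [0, 0, 0, 0, 0, -0.4, 1, 0, 0, 0, 0, 0, -0.4, 1, 0, 0, 0, 0, 0, -0.4, 1, 0, 0, 0, 0, 0, -0.4, 1]

```text
clock: 7.42
eef_pos: [0.5664, 0.0636, 0.2262]
tool_rot: [0.687, 0.727, 0.001, -0.0]
ft_force: [-2.5, 5.3, 4.0]
grip_width: 0.0131
```

```bash
python3 s.py
```

```text
t 7.42 dial -0.0356 Tz [ 0.965  0.212 -0.266] tau6 -0.19 p [0.5664 0.0636 0.2262] F [-2.5  5.3  4. ] yaw deg 93.24
```

drive_tool:
  steps: [0, 0, 0, 0, 0, -0.4, 1, 0, 0, 0, 0, 0, -0.4, 1, 0, 0, 0, 0, 0, -0.4, 1, 0, 0, 0, 0, 0, -0.4, 1]

```text
clock: 7.75
eef_pos: [0.5664, 0.0637, 0.2262]
tool_rot: [0.677, 0.736, 0.001, -0.0]
ft_force: [-1.9, 4.9, 5.8]
grip_width: 0.0129
```

```bash
python3 s.py
```

```text
t 7.75 dial -0.0635 Tz [ 1.005  0.253 -0.282] tau6 -0.186 p [0.5664 0.0637 0.2262] F [-1.9  4.9  5.8] yaw deg 94.84
```

drive_tool:
  steps: [0, 0, 0, 0, 0, -0.4, 1, 0, 0, 0, 0, 0, -0.4, 1, 0, 0, 0, 0, 0, -0.4, 1, 0, 0, 0, 0, 0, -0.4, 1, 0, 0, 0, 0, 0, -0.4, 1]

```text
clock: 8.17
eef_pos: [0.5664, 0.0636, 0.2263]
tool_rot: [0.664, 0.748, 0.001, -0.0]
ft_force: [-1.8, 5.0, 5.5]
grip_width: 0.013
```

```bash
python3 s.py
```

```text
t 8.17 dial -0.0985 Tz [ 0.956  0.267 -0.252] tau6 -0.185 p [0.5664 0.0636 0.2263] F [-1.8  5.   5.5] yaw deg 96.84
```

drive_tool:
  steps: [0, 0, 0, 0, 0, -0.4, 1, 0, 0, 0, 0, 0, -0.4, 1, 0, 0, 0, 0, 0, -0.4, 1, 0, 0, 0, 0, 0, -0.4, 1, 0, 0, 0, 0, 0, -0.4, 1]

```text
clock: 8.58
eef_pos: [0.5664, 0.0637, 0.2262]
tool_rot: [0.65, 0.76, 0.001, -0.0]
ft_force: [-1.2, 4.1, 5.2]
grip_width: 0.0133
```

```bash
python3 s.py
```

```text
t 8.58 dial -0.1334 Tz [ 0.985  0.284 -0.253] tau6 -0.18 p [0.5664 0.0637 0.2262] F [-1.2  4.1  5.2] yaw deg 98.85
```

drive_tool:
  steps: [0, 0, 0, 0, 0, -0.4, 1, 0, 0, 0, 0, 0, -0.4, 1, 0, 0, 0, 0, 0, -0.4, 1, 0, 0, 0, 0, 0, -0.4, 1, 0, 0, 0, 0, 0, -0.4, 1]

```text
clock: 9.0
eef_pos: [0.5664, 0.0637, 0.2262]
tool_rot: [0.637, 0.771, 0.001, -0.0]
ft_force: [-1.4, 5.3, 5.3]
grip_width: 0.0129
```

```bash
python3 s.py
```

```text
t 9.0 dial -0.1683 Tz [ 0.986  0.257 -0.296] tau6 -0.174 p [0.5664 0.0637 0.2262] F [-1.4  5.3  5.3] yaw deg 100.85
```

drive_tool:
  steps: [0, 0, 0, 0, 0, -0.4, 1, 0, 0, 0, 0, 0, -0.4, 1, 0, 0, 0, 0, 0, -0.4, 1, 0, 0, 0, 0, 0, -0.4, 1, 0, 0, 0, 0, 0, -0.4, 1]

```text
clock: 9.42
eef_pos: [0.5664, 0.0637, 0.2263]
tool_rot: [0.624, 0.782, 0.001, -0.0]
ft_force: [-2.0, 4.1, 5.6]
grip_width: 0.0128
```

```bash
python3 s.py
```

```text
t 9.42 dial -0.2032 Tz [ 1.006  0.235 -0.231] tau6 -0.194 p [0.5664 0.0637 0.2263] F [-2.   4.1  5.6] yaw deg 102.85
```

drive_tool:
  steps: [0, 0, 0, 0, 0, -0.4, 1, 0, 0, 0, 0, 0, -0.4, 1, 0, 0, 0, 0, 0, -0.4, 1, 0, 0, 0, 0, 0, -0.4, 1, 0, 0, 0, 0, 0, -0.4, 1]

```text
clock: 9.83
eef_pos: [0.5664, 0.0636, 0.2262]
tool_rot: [0.61, 0.793, 0.001, -0.0]
ft_force: [-1.3, 4.7, 4.8]
grip_width: 0.013
```

```bash
python3 s.py
```

```text
t 9.83 dial -0.2381 Tz [ 1.018  0.313 -0.235] tau6 -0.189 p [0.5664 0.0636 0.2262] F [-1.3  4.7  4.8] yaw deg 104.85
```

drive_tool:
  steps: [0, 0, 0, 0, 0, -0.4, 1, 0, 0, 0, 0, 0, -0.4, 1, 0, 0, 0, 0, 0, -0.4, 1, 0, 0, 0, 0, 0, -0.4, 1, 0, 0, 0, 0, 0, -0.4, 1]

```text
clock: 10.25
eef_pos: [0.5664, 0.0637, 0.2263]
tool_rot: [0.596, 0.803, 0.001, -0.0]
ft_force: [-1.8, 4.6, 5.4]
grip_width: 0.0135
```

```bash
python3 s.py
```

```text
t 10.25 dial -0.273 Tz [ 1.016  0.306 -0.229] tau6 -0.184 p [0.5664 0.0637 0.2263] F [-1.8  4.6  5.4] yaw deg 106.85
```

drive_tool:
  steps: [0, 0, 0, 0, 0, -0.4, 1, 0, 0, 0, 0, 0, -0.4, 1, 0, 0, 0, 0, 0, -0.4, 1, 0, 0, 0, 0, 0, -0.4, 1, 0, 0, 0, 0, 0, -0.4, 1]

```text
clock: 10.67
eef_pos: [0.5664, 0.0637, 0.2262]
tool_rot: [0.582, 0.813, 0.001, -0.0]
ft_force: [-1.3, 5.3, 5.3]
grip_width: 0.0131
```

```bash
python3 s.py
```

```text
t 10.67 dial -0.3079 Tz [ 1.017  0.322 -0.233] tau6 -0.182 p [0.5664 0.0637 0.2262] F [-1.3  5.3  5.3] yaw deg 108.84
```

drive_tool:
  steps: [0, 0, 0, 0, 0, -0.4, 1, 0, 0, 0, 0, 0, -0.4, 1, 0, 0, 0, 0, 0, -0.4, 1, 0, 0, 0, 0, 0, -0.4, 1, 0, 0, 0, 0, 0, -0.4, 1]

```text
clock: 11.08
eef_pos: [0.5664, 0.0637, 0.2262]
tool_rot: [0.567, 0.823, 0.001, -0.0]
ft_force: [-2.6, 5.0, 5.3]
grip_width: 0.0129
```

```bash
python3 s.py
```

```text
t 11.08 dial -0.3429 Tz [ 1.044  0.244 -0.27 ] tau6 -0.173 p [0.5664 0.0637 0.2262] F [-2.6  5.   5.3] yaw deg 110.85
```

drive_tool:
  steps: [0, 0, 0, 0, 0, -0.4, 1, 0, 0, 0, 0, 0, -0.4, 1, 0, 0, 0, 0, 0, -0.4, 1, 0, 0, 0, 0, 0, -0.4, 1, 0, 0, 0, 0, 0, -0.4, 1]

```text
clock: 11.5
eef_pos: [0.5664, 0.0637, 0.2262]
tool_rot: [0.553, 0.833, 0.001, -0.0]
ft_force: [-1.8, 4.9, 5.8]
grip_width: 0.0131
```

```bash
python3 s.py
```

```text
t 11.5 dial -0.3778 Tz [ 1.006  0.27  -0.295] tau6 -0.188 p [0.5664 0.0637 0.2262] F [-1.8  4.9  5.8] yaw deg 112.85
```

drive_tool:
  steps: [0, 0, 0, 0, 0, -0.4, 1, 0, 0, 0, 0, 0, -0.4, 1, 0, 0, 0, 0, 0, -0.4, 1, 0, 0, 0, 0, 0, -0.4, 1, 0, 0, 0, 0, 0, -0.4, 1]

```text
clock: 11.92
eef_pos: [0.5664, 0.0637, 0.2262]
tool_rot: [0.538, 0.843, 0.001, -0.0]
ft_force: [-2.2, 4.5, 5.5]
grip_width: 0.013
```

```bash
python3 s.py
```

```text
t 11.92 dial -0.4126 Tz [ 1.022  0.264 -0.272] tau6 -0.187 p [0.5664 0.0637 0.2262] F [-2.2  4.5  5.5] yaw deg 114.84
```

drive_tool:
  steps: [0, 0, 0, 0, 0, -0.4, 1, 0, 0, 0, 0, 0, -0.4, 1, 0, 0, 0, 0, 0, -0.4, 1, 0, 0, 0, 0, 0, -0.4, 1, 0, 0, 0, 0, 0, -0.4, 1]

```text
clock: 12.33
eef_pos: [0.5664, 0.0637, 0.2262]
tool_rot: [0.524, 0.852, 0.001, -0.0]
ft_force: [-1.9, 5.0, 6.3]
grip_width: 0.013
```

```bash
python3 s.py
```

```text
t 12.33 dial -0.4476 Tz [ 0.992  0.343 -0.248] tau6 -0.183 p [0.5664 0.0637 0.2262] F [-1.9  5.   6.3] yaw deg 116.85
```

drive_tool:
  steps: [0, 0, 0, 0, 0, -0.4, 1, 0, 0, 0, 0, 0, -0.4, 1, 0, 0, 0, 0, 0, -0.4, 1, 0, 0, 0, 0, 0, -0.4, 1, 0, 0, 0, 0, 0, -0.4, 1]

```text
clock: 12.75
eef_pos: [0.5664, 0.0637, 0.2262]
tool_rot: [0.509, 0.861, 0.001, -0.0]
ft_force: [-1.0, 3.9, 6.0]
grip_width: 0.013
```

```bash
python3 s.py
```

```text
t 12.75 dial -0.4825 Tz [ 1.045  0.318 -0.313] tau6 -0.179 p [0.5664 0.0637 0.2262] F [-1.   3.9  6. ] yaw deg 118.85
```

drive_tool:
  steps: [0, 0, 0, 0, 0, -0.4, 1, 0, 0, 0, 0, 0, -0.4, 1]

```text
clock: 12.92
eef_pos: [0.5664, 0.0637, 0.2262]
tool_rot: [0.503, 0.864, 0.001, -0.0]
ft_force: [-2.0, 4.5, 5.3]
grip_width: 0.0133
```

```bash
python3 s.py
```

```text
t 12.92 dial -0.4964 Tz [ 1.059  0.319 -0.235] tau6 -0.18 p [0.5664 0.0637 0.2262] F [-2.   4.5  5.3] yaw deg 119.65
```

drive_tool:
  steps: [0, 0, 0, 0, 0, -0.4, 1, 0, 0, 0, 0, 0, -0.4, 1, 0, 0, 0, 0, 0, -0.4, 1, 0, 0, 0, 0, 0, -0.4, 1, 0, 0, 0, 0, 0, -0.4, 1]

```text
clock: 13.33
eef_pos: [0.5664, 0.0637, 0.2262]
tool_rot: [0.487, 0.873, 0.001, -0.0]
ft_force: [-0.9, 5.4, 5.3]
grip_width: 0.013
```

```bash
python3 s.py
```

```text
t 13.33 dial -0.5316 Tz [ 1.037  0.291 -0.243] tau6 -0.107 p [0.5664 0.0637 0.2262] F [-0.9  5.4  5.3] yaw deg 121.66
```

drive_tool:
  steps: [0, 0, 0, 0, 0, -0.4, 1, 0, 0, 0, 0, 0, -0.4, 1]

```text
clock: 13.5
eef_pos: [0.5663, 0.0637, 0.2262]
tool_rot: [0.481, 0.877, 0.001, -0.0]
ft_force: [-0.5, 5.1, 5.6]
grip_width: 0.0131
```

```bash
python3 s.py
```

```text
t 13.5 dial -0.5454 Tz [ 1.02   0.368 -0.262] tau6 -0.159 p [0.5663 0.0637 0.2262] F [-0.5  5.1  5.6] yaw deg 122.45
```

drive_tool:
  steps: [0, 0, 0, 0, 0, -0.4, 1, 0, 0, 0, 0, 0, -0.4, 1, 0, 0, 0, 0, 0, -0.4, 1]

```text
clock: 13.75
eef_pos: [0.5664, 0.0637, 0.2262]
tool_rot: [0.472, 0.881, 0.001, -0.0]
ft_force: [-2.0, 5.3, 6.4]
grip_width: 0.0129
```

```bash
python3 s.py
```

```text
t 13.75 dial -0.566 Tz [ 1.067  0.321 -0.303] tau6 -0.258 p [0.5664 0.0637 0.2262] F [-2.   5.3  6.4] yaw deg 123.63
```

drive_tool:
  steps: [0, 0, 0, 0, 0, -0.4, 1, 0, 0, 0, 0, 0, -0.4, 1]

```text
clock: 13.92
eef_pos: [0.5664, 0.0637, 0.2262]
tool_rot: [0.466, 0.885, 0.001, -0.0]
ft_force: [-0.8, 5.5, 6.0]
grip_width: 0.013
```

```bash
python3 s.py
```

```text
t 13.92 dial -0.5798 Tz [ 1.03   0.331 -0.425] tau6 -0.327 p [0.5664 0.0637 0.2262] F [-0.8  5.5  6. ] yaw deg 124.42
```

drive_tool:
  steps: [0, 0, 0, 0, 0, -0.3, 1, 0, 0, 0, 0, 0, 0, 1]

```text
clock: 14.08
eef_pos: [0.5664, 0.0637, 0.2262]
tool_rot: [0.464, 0.886, 0.001, -0.0]
ft_force: [-2.3, 4.3, 5.3]
grip_width: 0.013
```

```bash
python3 s.py
```

```text
t 14.08 dial -0.5849 Tz [ 0.995  0.272 -0.275] tau6 -0.369 p [0.5664 0.0637 0.2262] F [-2.3  4.3  5.3] yaw deg 124.72
```

```bash
python3 -c "
from h import *
for i in range(3):
    exec(open('s.py').read()); vision.camera('side')"
```

```text
t 14.08 dial -0.5849 Tz [ 0.995  0.272 -0.275] tau6 -0.369 p [0.5664 0.0637 0.2262] F [-2.3  4.3  5.3] yaw deg 124.72
t 14.13 dial -0.5848 Tz [ 0.974  0.312 -0.351] tau6 -0.341 p [0.5664 0.0637 0.2262] F [-0.9  5.1  4.7] yaw deg 124.71
t 14.18 dial -0.5848 Tz [ 1.048  0.297 -0.307] tau6 -0.337 p [0.5664 0.0637 0.2262] F [-0.7  5.1  5.8] yaw deg 124.71
```

drive_tool:
  steps: [0, 0, 0, 0, 0, -0.4, 1]

```text
clock: 14.32
eef_pos: [0.5664, 0.0637, 0.2262]
tool_rot: [0.461, 0.887, 0.001, -0.0]
ft_force: [-0.6, 5.2, 4.9]
grip_width: 0.0131
```

```bash
python3 s.py
```

```text
t 14.32 dial -0.5917 Tz [ 1.061  0.294 -0.466] tau6 -0.35 p [0.5664 0.0637 0.2262] F [-0.6  5.2  4.9] yaw deg 125.1
```

Turning on, the resistance rises to about 0.47 Nm, roughly 0.2 above friction, so the dial has caught at about -0.56. I'll let go.

drive_tool:
  steps: [0, 0, 0, 0, 0, 0, -1, 0, 0, 0, 0, 0, 0, -1, 0, 0, 0, 0, 0, 0, -1, 0, 0, 0, 0, 0, 0, -1, 0, 0, 0, 0, 0, 0, -1, 0, 0, -0.02, 0, 0, 0, -1, 0, 0, -0.03, 0, 0, 0, -1, 0, 0, -0.03, 0, 0, 0, -1]

```text
clock: 14.98
eef_pos: [0.5656, 0.0629, 0.3055]
tool_rot: [0.461, 0.887, -0.001, -0.001]
ft_force: [0.6, 0.1, 0.5]
grip_width: 0.0854
```

```bash
python3 -c "
from h import *
p,d=vision.camera('side');cv2.imwrite('pics/s3.png',cv2.resize(p[120:280,250:450,::-1],None,fx=4,fy=3.7,interpolation=cv2.INTER_CUBIC))
to(.574,-.121,.30,.021+np.pi/2)"
```

```text
t 15.03 p [0.5681 0.0632 0.3134] yaw 2.1831 z [ 0.009  0.001 -1.   ] F [2.22 0.12 5.  ] T [ 0.025 -0.169  0.017] w 0.0851 q [ 1.110e-01  3.750e-01  2.160e-01  1.403e+00 -1.000e-03 -5.010e-01]
shift [-0.154  -0.1012  0.0133]
rotvec deg [ 0.53  0.14 33.88]
```

View pics/s3.png

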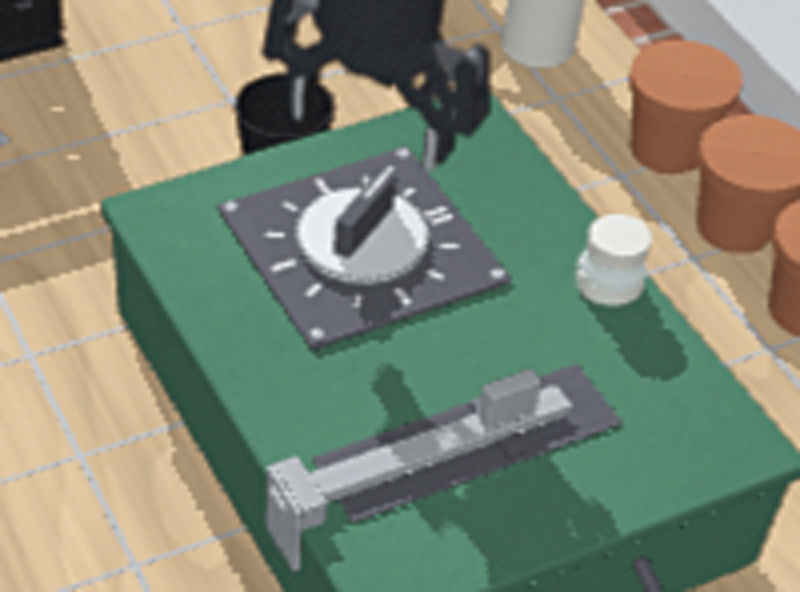

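Side view: the pointer rests near the eleven mark, the gripper is clear, and the bolt tab is at about (510,398). Next the bolt.

drive_tool:
  steps: [-0.0257, -0.0169, 0, 0, 0, 0, -1, -0.0257, -0.0169, 0, 0, 0, 0, -1, -0.0257, -0.0169, 0, 0, 0, 0, -1, -0.0257, -0.0169, 0, 0, 0, 0, -1, -0.0257, -0.0169, 0, 0, 0, 0, -1, -0.0257, -0.0169, 0, 0, 0, 0, -1]

```text
clock: 15.53
eef_pos: [0.5718, -0.1228, 0.3058]
tool_rot: [0.461, 0.887, -0.0, 0.0]
ft_force: [-0.4, -0.2, 0.3]
grip_width: 0.0853
```

drive_tool:
  steps: [0, 0, 0, 0, 0, 5.6, -1, 0, 0, 0, 0, 0, 5.6, -1, 0, 0, 0, 0, 0, 5.6, -1, 0, 0, 0, 0, 0, 5.6, -1, 0, 0, 0, 0, 0, 5.6, -1, 0, 0, 0, 0, 0, 5.8, -1, 0, 0, 0, 0, 0, 0, -1, 0, 0, 0, 0, 0, 0, -1]

```text
clock: 16.2
eef_pos: [0.5719, -0.1214, 0.3057]
tool_rot: [0.698, 0.716, -0.0, -0.0]
ft_force: [-0.0, -0.1, 0.4]
grip_width: 0.0853
```

```bash
python3 -c "
from h import *
to(.574,-.121,.222,.021+np.pi/2)"
```

```text
t 16.2 p [ 0.5719 -0.1214  0.3057] yaw 1.5958 z [-0. -0. -1.] F [-0.02 -0.13  0.36] T [ 0.018  0.023 -0.004] w 0.0853 q [-0.209  0.411  0.25   1.41  -0.    -0.234]
shift [0.0003 0.0021 0.0837]
rotvec deg [-0.01  0.01  0.23]
```

drive_tool:
  steps: [0, 0.002, 0.016, 0, 0, 0.2, -1, 0, 0, 0.016, 0, 0, 0, -1, 0, 0, 0.016, 0, 0, 0, -1, 0, 0, 0.016, 0, 0, 0, -1, 0, 0, 0.014, 0, 0, 0, -1, 0, 0, 0.005, 0, 0, 0, -1, 0, 0, 0, 0, 0, 0, -1]

```text
clock: 16.78
eef_pos: [0.5731, -0.121, 0.2212]
tool_rot: [0.7, 0.714, -0.001, -0.001]
ft_force: [0.5, 1.0, -0.4]
grip_width: 0.0857
```

```bash
python3 -c "
from h import *
p,d=vision.camera('side');cv2.imwrite('pics/s4.png',cv2.resize(p[120:280,250:450,::-1],None,fx=4,fy=3.7,interpolation=cv2.INTER_CUBIC))
to(.574,-.121,.222,.021+np.pi/2)"
```

```text
t 16.83 p [ 0.5737 -0.1212  0.2225] yaw 1.5909 z [-0.001  0.    -1.   ] F [ 0.57  0.04 -0.01] T [ 0.02  -0.006 -0.006] w 0.0856 q [-0.208  0.456  0.1    1.216 -0.    -0.228]
shift [0.0001 0.0003 0.0005]
rotvec deg [-0.07 -0.01 -0.05]
```

View pics/s4.png

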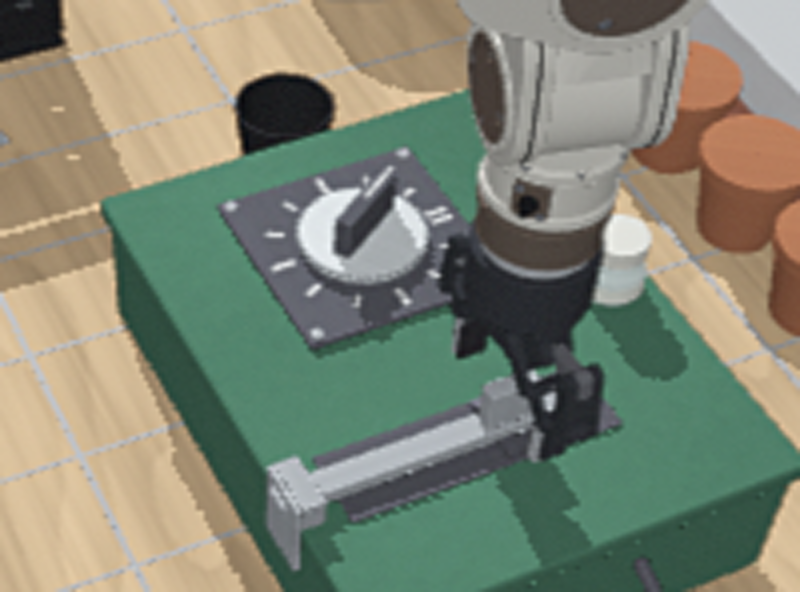

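drive_tool:
  steps: [0, 0, 0, 0, 0, 0, 1, 0, 0, 0, 0, 0, 0, 1, 0, 0, 0, 0, 0, 0, 1, 0, 0, 0, 0, 0, 0, 1, 0, 0, 0, 0, 0, 0, 1, 0, 0, 0, 0, 0, 0, 1, 0, 0, 0, 0, 0, 0, 1]

```text
clock: 17.42
eef_pos: [0.5741, -0.1211, 0.2234]
tool_rot: [0.7, 0.714, 0.0, 0.0]
ft_force: [-0.6, 0.3, 2.9]
grip_width: 0.013
```

```bash
python3 -c "
from h import *
st()"
```

```text
t 17.42 p [ 0.5741 -0.1211  0.2234] yaw 1.5903 z [ 0.001 -0.    -1.   ] F [-0.56  0.29  2.93] T [0.038 0.157 0.144] w 0.013 q [-0.208  0.455  0.101  1.216  0.    -0.227]
```

drive_tool:
  steps: [0, 0.0005, 0, 0, 0, 0, 1, 0, 0.0005, 0, 0, 0, 0, 1, 0, 0.0005, 0, 0, 0, 0, 1]

```text
clock: 17.67
eef_pos: [0.5752, -0.1211, 0.2234]
tool_rot: [0.7, 0.714, -0.0, -0.0]
ft_force: [-2.5, 0.7, 6.0]
grip_width: 0.0133
```

drive_tool:
  steps: [0, 0.0005, 0, 0, 0, 0, 1]

```text
clock: 17.75
eef_pos: [0.5758, -0.1211, 0.2234]
tool_rot: [0.7, 0.714, -0.0, -0.0]
ft_force: [-3.4, 0.4, 5.4]
grip_width: 0.0133
```

drive_tool:
  steps: [0, 0.0005, 0, 0, 0, 0, 1, 0, 0.0005, 0, 0, 0, 0, 1]

```text
clock: 17.92
eef_pos: [0.5769, -0.1211, 0.2234]
tool_rot: [0.7, 0.714, 0.0, 0.0]
ft_force: [-2.8, 0.6, 5.5]
grip_width: 0.0133
```

drive_tool:
  steps: [0, 0.001, 0, 0, 0, 0, 1, 0, 0.001, 0, 0, 0, 0, 1]

```text
clock: 18.08
eef_pos: [0.5788, -0.121, 0.2234]
tool_rot: [0.7, 0.714, -0.0, 0.0]
ft_force: [-2.7, 1.0, 4.7]
grip_width: 0.0131
```

The bolt slides freely at about 3 N.

drive_tool:
  steps: [0, 0.002, 0, 0, 0, 0, 1, 0, 0.002, 0, 0, 0, 0, 1, 0, 0.002, 0, 0, 0, 0, 1, 0, 0.002, 0, 0, 0, 0, 1, 0, 0.002, 0, 0, 0, 0, 1, 0, 0.002, 0, 0, 0, 0, 1, 0, 0.002, 0, 0, 0, 0, 1, 0, 0.002, 0, 0, 0, 0, 1]

```text
clock: 18.75
eef_pos: [0.5949, -0.1206, 0.2234]
tool_rot: [0.7, 0.714, -0.0, -0.0]
ft_force: [-3.6, 0.8, 5.9]
grip_width: 0.0129
```

drive_tool:
  steps: [0, 0.002, 0, 0, 0, 0, 1, 0, 0.002, 0, 0, 0, 0, 1, 0, 0.002, 0, 0, 0, 0, 1, 0, 0.002, 0, 0, 0, 0, 1, 0, 0.002, 0, 0, 0, 0, 1, 0, 0.002, 0, 0, 0, 0, 1, 0, 0.001, 0, 0, 0, 0, 1, 0, 0.001, 0, 0, 0, 0, 1]

```text
clock: 19.42
eef_pos: [0.6089, -0.1204, 0.2234]
tool_rot: [0.7, 0.714, 0.0, -0.0]
ft_force: [-1.8, 1.4, 6.4]
grip_width: 0.0133
```

```bash
python3 -c "
from h import *
st()"
```

```text
t 19.42 p [ 0.6089 -0.1204  0.2234] yaw 1.5901 z [ 0.  0. -1.] F [-1.78  1.4   6.41] T [0.114 0.624 0.065] w 0.0133 q [-0.195  0.522  0.209  1.258  0.    -0.214]
```

34.8 mm so far. I'll go on slowly to the end stop.

drive_tool:
  steps: [0, 0.001, 0, 0, 0, 0, 1, 0, 0.001, 0, 0, 0, 0, 1, 0, 0.001, 0, 0, 0, 0, 1]

```text
clock: 19.67
eef_pos: [0.6119, -0.1203, 0.2234]
tool_rot: [0.7, 0.714, 0.0, -0.0]
ft_force: [-3.5, 1.7, 5.2]
grip_width: 0.013
```

drive_tool:
  steps: [0, 0.0005, 0, 0, 0, 0, 1, 0, 0.0005, 0, 0, 0, 0, 1]

```text
clock: 19.83
eef_pos: [0.6129, -0.1202, 0.2234]
tool_rot: [0.7, 0.714, 0.0, -0.0]
ft_force: [-3.7, 1.3, 5.3]
grip_width: 0.0131
```

drive_tool:
  steps: [0, 0.0005, 0, 0, 0, 0, 1]

```text
clock: 19.92
eef_pos: [0.6134, -0.1203, 0.2234]
tool_rot: [0.7, 0.714, 0.0, -0.0]
ft_force: [-2.5, 1.3, 4.5]
grip_width: 0.0134
```

drive_tool:
  steps: [0, 0.0004, 0, 0, 0, 0, 1]

```text
clock: 20.0
eef_pos: [0.6138, -0.1203, 0.2234]
tool_rot: [0.7, 0.714, 0.0, -0.0]
ft_force: [-3.4, 1.2, 4.7]
grip_width: 0.0131
```

drive_tool:
  steps: [0, 0.0003, 0, 0, 0, 0, 1]

```text
clock: 20.08
eef_pos: [0.6141, -0.1202, 0.2234]
tool_rot: [0.7, 0.714, 0.0, -0.0]
ft_force: [-2.9, 0.8, 5.3]
grip_width: 0.0133
```

drive_tool:
  steps: [0, 0.0003, 0, 0, 0, 0, 1]

```text
clock: 20.17
eef_pos: [0.6142, -0.1202, 0.2234]
tool_rot: [0.7, 0.714, -0.0, -0.0]
ft_force: [-4.4, 0.6, 4.8]
grip_width: 0.0133
```

drive_tool:
  steps: [0, 0.0003, 0, 0, 0, 0, 1]

```text
clock: 20.25
eef_pos: [0.6142, -0.1202, 0.2234]
tool_rot: [0.7, 0.714, -0.0, -0.0]
ft_force: [-5.3, 1.6, 6.9]
grip_width: 0.013
```

The tool has stalled at 40.1 mm with force rising, so this is the end stop. I'll let go and lift.

drive_tool:
  steps: [0, 0, 0, 0, 0, 0, -1, 0, 0, 0, 0, 0, 0, -1, 0, 0, 0, 0, 0, 0, -1, 0, 0, 0, 0, 0, 0, -1, 0, 0, 0, 0, 0, 0, -1, 0, 0, -0.02, 0, 0, 0, -1, 0, 0, -0.03, 0, 0, 0, -1, 0, 0, -0.04, 0, 0, 0, -1]

```text
clock: 20.92
eef_pos: [0.6135, -0.1202, 0.3103]
tool_rot: [0.7, 0.714, -0.002, -0.003]
ft_force: [0.9, 0.0, -0.7]
grip_width: 0.0854
```

drive_tool:
  steps: [0, -0.03, -0.02, 0, 0, 0, -1, 0, -0.03, -0.02, 0, 0, 0, -1, 0, -0.03, 0, 0, 0, 0, -1, 0, -0.03, 0, 0, 0, 0, -1, 0, -0.03, 0, 0, 0, 0, -1, 0, -0.03, 0, 0, 0, 0, -1, 0, 0, 0, 0, 0, 0, -1, 0, 0, 0, 0, 0, 0, -1]

```text
clock: 21.58
eef_pos: [0.4338, -0.1239, 0.3536]
tool_rot: [0.701, 0.713, 0.0, 0.001]
ft_force: [-0.1, -0.1, -0.5]
grip_width: 0.0855
```

```bash
python3 -c "
from h import *
p,d=vision.camera('side');cv2.imwrite('pics/s5.png',cv2.resize(p[120:340,250:470,::-1],None,fx=3.4,fy=2.7,interpolation=cv2.INTER_CUBIC))
p,d=vision.camera('top');cv2.imwrite('pics/t5.png',cv2.resize(p[105:225,260:420,::-1],None,fx=5,fy=5,interpolation=cv2.INTER_CUBIC))
st()"
```

```text
t 21.68 p [ 0.4356 -0.124   0.3534] yaw 1.5898 z [ 0.002 -0.    -1.   ] F [ 0.89  0.75 -0.45] T [-0.006 -0.032  0.001] w 0.0855 q [-0.277  0.129 -0.005  1.435  0.    -0.296]
```

View pics/s5.png

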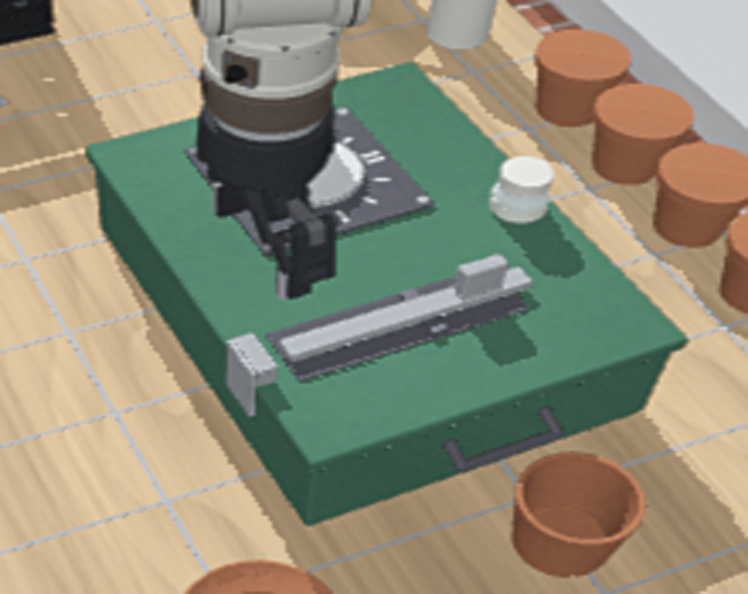

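View pics/t5.png

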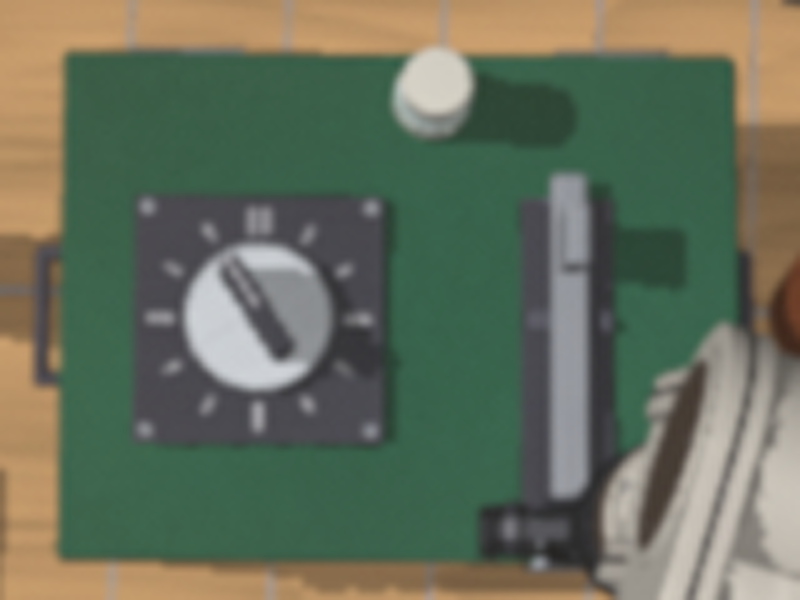

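The bolt's nose at (290,350) is clear of the keeper at (250,370) in the side view. In the top view the pointer stays near eleven, and the jar (435,85) hasn't moved. The gripper is free, so I'm handing in.

```bash
python3 -c "
from workcell import job_done
print(job_done())"
```

```text
the job is handed in; nothing more can be done
None
```

The chest is unlocked and the job is handed in, at about 22 s on the clock of the 70 s allowed.

- **Dial, right:** I gripped the bar and turned it right to about +0.52 rad (one o'clock). This angle comes from the tool's yaw, because the arm hid the dial from the top camera then.
- **Dial, left:** I turned it back slowly. The resistance began to climb at about -0.56 rad (near eleven). I stopped at -0.59 rad, roughly 0.2 Nm above the turning friction, and let go.
- **A check that was less clear:** With the dial held still there, the torque fell to 0.28–0.35 Nm. A 0.4° nudge brought it to 0.47 Nm. The bolt sliding freely past 1 mm then showed that the catch was in.
- **Bolt:** It slid at about 3 N to its end stop, 40.1 mm back. The force there was about 5 N, and I released it.
- **Last pictures:** The bolt's nose is clear of the keeper, and the dial is still near eleven. The jar stands where it was, and the clay pot looks undisturbed. I did not measure the black pot, trowel or saucer again at the end, but the arm never worked near them. The gripper is open and touching nothing, with force readings near zero.

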